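Stand the orange toothbrush in the steel glass

TASK

Take the orange toothbrush off the small wooden box where it has been drying and stand it up in the steel glass, bristle end up, then let go of it. Leave the glass standing on the board, and the blue toothbrush leaning where it is.

Things in the scene. Friction and masses are not known exactly. Their poses are not given: they have to be found in the camera images.
- orange_brush: Orange toothbrush, 200 mm, 25 g. Origin: centre of the handle's foot; z runs along it to the head. Handle 13 mm wide (y), 12 thick (x) up to z = 145 mm, then thin neck; head from 169 mm, white bristles on its -x side. Starts reclined 45 degrees on the box, head up and away from the robot (within 20 degrees of +x). Free on both sides at z = 105 to 140 mm: pinch it there from above across its width.
- blue_brush: The same toothbrush in blue, same origin and axes, reclined parallel to the orange one on the same box, 80 mm to either side of it. It is to stay there.
- steel_glass: Open round steel glass standing loose on the board, about 140 g, 105 mm high. Origin: centre of its underside; z up. Outer radius 29 mm at the foot, 36 mm at the rim; wall 2 mm; inner floor 4 mm above the origin. A toothbrush let go in it leans on the rim, up to about 25 degrees off upright.
- rest: Open wooden box, fixed, 110 (x) by 150 (y) mm, walls 22 mm high. Origin: centre of its underside; z up. A bar of radius 4 mm runs along y at x = 26, z = 65 mm between posts 72 mm high. Each brush has its foot inside the near wall (x = -41, y = 40 or -40, z = 12 mm) and leans over the bar towards +x, between two pins 20 mm apart that reach z = 85 mm.
Things that resemble listed ones, but are neither listed nor needed, are in the scene too. Of the things like the blue_brush, leave any that is turquoise; of the rest the smaller one is meant.

How it is judged (in metres and radians):
At the end, for the whole second after the job is handed in: Orange brush released, at rest in the steel glass, foot within 25 mm of its underside and 36 mm of its middle, head up, under 34 deg off upright; glass on the board, within 7 deg of upright; blue brush's foot within 25 mm of its start, still leaning on the bar (under 63 deg off upright) (horizontal distance between orange_brush and steel_glass below 0.036 m and z of orange_brush in the frame of steel_glass below 0.025 m and angle between orange_brush's own z axis and vertical below 0.6 rad and linear speed of orange_brush below 0.03 m/s and angle between steel_glass's own z axis and vertical below 0.12 rad and height (world z) of steel_glass below 0.015 m and distance of blue_brush from where it was at the start of the episode below 0.025 m and angle between blue_brush's own z axis and vertical below 1.1 rad); the robot touches nothing.
It fails at once if the steel glass is tipped over (more than 35 degrees) (angle between steel_glass's own z axis and vertical above 0.61 rad).
It fails at once if the blue toothbrush is knocked off its place (its foot moved more than 40 mm) (distance of blue_brush from where it was at the start of the episode above 0.04 m).
It also fails if it takes over 51 s, if anything falls off the work surface, if the arm or the gripper's body presses on something with over 40 N, if the wrist force passes 120 N, or if a joint passes its speed limit or range.

ROBOT

A 6-joint arm with a two-finger parallel gripper is mounted at the origin on the work surface. World frame = base frame: x ahead of the robot, y to its left, z up, the work surface at z = 0. Lengths are in mm, angles in rad, forces in N, time in s.
With the tool pointing down it reaches from about 350 to 775 mm from the base axis. Payload 7.3 kg.
Tool frame: the origin (TCP) lies midway between the tips of the shut fingers; the grasp point (between the pads) lies 19 mm behind it (bot.tcp_to_grasp is the x of the grasp point in the tool frame, in mm); x points along the fingers, y is the direction in which the jaws open and shut, and the axes are right-handed (so a half turn about x gives the same grasp; the last joint's range is limited). The gripper opens to 92 mm and grips with 3 to 60 N. Pads are 19 mm wide; open, the fingers measure 130 mm over their backs; the gripper's body (75 mm by 190 mm) begins 47 mm behind the grasp point.
Start: joints at [-0.146, 0.342, 1.524, -0, 1.275, -0.146], TCP at [525.019, 0.019, 226.741] pointing down, gripper open.
Joint ranges: [-2.53, 2.53], [-0.77, 2.02], [0.04, 2.7], [-1, 4.14], [0.28, 2.66], [-3.11, 3.11]. Speed limits (rad/s): [2.57, 2.57, 3.14, 3.14, 3.14, 3.14].

INTERFACE

Orientations are given as a unit quaternion [w, x, y, z].
In Python, from station import bot gives the robot as it stands. Calls block until the motion is done:
- bot.goto(position, orientation): joint-space move of the TCP to a pose.
- bot.move_straight(position, ori=None, v=150, threshold=None): straight line of the TCP; ori=None keeps the orientation; v is the mean speed in mm/s. With threshold (N) it stops when the force on the tool has changed by that much, and returns True; else False.
- bot.set_joints(angles): joint-space move.
- bot.move_gripper(opening): opening from 0.0 (shut) to 1.0 (fully open); the grip force is fixed at half the most; returns when the fingers have stopped.
- bot.sleep(seconds).
- bot.solve_ik(position, orientation): joint angles nearest the present ones, or None.
- bot.observe(): the state.
- bot.camera(name): name is "scene" or "side" or "wrist"; returns a dict with "image" (480x640x3 uint8, blue, green, red), "fx", "fy", "cx", "cy" (pixels), "cam_to_world" (4x4, takes a point from camera to world coordinates); the wrist camera has in their place "hand_eye" (4x4, takes a point from camera to tool coordinates, whose origin is the TCP and whose axes are the tool frame's). Camera axes: x right, y down, z forward; pixel columns grow to the right and rows downward; lengths in mm; the calibration is good to about 2 mm. A picture is of the moment at which its call begins: read the wrist's pose just before it. There is no depth.
A pose or a line that the arm cannot do raises bot.IKError and nothing moves.
- bot.finish_job(): hands the job in, once; it reports no verdict.
The state is a dict: "t": time; "joints": joint angles; "dq": joint speeds; "joint_efforts": joint torques, N m; "position": TCP position; "tcp_rot": TCP orientation; "wrist_force": force on the tool from outside, world axes, zero at the start; "wrist_torque": the same for the moment, N m; "gripper_width": opening from 0.0 (shut) to 1.0 (fully open).
Only numpy, scipy, OpenCV 4.12 (cv2) and the standard library are available. Lean on these libraries where they do the work, as an engineer would, in place of code of your own. Each camera call takes 0.05 s, during which the arm holds its last target. There are 200 camera calls.

## Working session

There is one attempt and no reset: what is moved stays moved. The work goes in short steps, each a Python script; the robot and the scene stay as the last script left them, time stands still between calls to the robot, and variables do not carry over. Pictures are saved under pics/ and viewed, about 8 in all and at most 12, crops included, and the job is handed in when it is done.

```bash
mkdir -p pics; ls; python3 - <<'E'
from station import bot
import cv2,numpy as np,pickle
d={}
for n in("scene","side","wrist"):
    c=bot.camera(n);d[n]=c;cv2.imwrite(f"pics/{n}0.png",c["image"])
    print(n,c["fx"],c["cx"],c["cy"],np.round(c.get("cam_to_world",c.get("hand_eye")),3).tolist())
o=bot.observe();d["obs"]=o;print(o)
pickle.dump(d,open("d0.pkl","wb"))
E
```

```text
pics
scene 475.258345783415 311.39631323499583 244.2780829200251 [[0.815, 0.424, -0.394, 794.002], [0.578, -0.574, 0.58, -488.413], [0.019, -0.701, -0.713, 813.039], [0.0, 0.0, 0.0, 1.0]]
side 444.088968148231 316.61392385104585 233.5128558726122 [[-0.787, -0.359, 0.502, -132.151], [-0.617, 0.459, -0.639, 745.737], [-0.001, -0.813, -0.583, 633.871], [0.0, 0.0, 0.0, 1.0]]
wrist 340.3607263266411 323.5536180680445 238.45371770843175 [[-0.001, -0.299, 0.954, -159.197], [1.0, 0.0, 0.001, 0.031], [-0.001, 0.954, 0.299, -80.969], [0.0, 0.0, 0.0, 1.0]]
{'t': 0.15, 'joints': array([-1.45988182e-01,  3.42557026e-01,  1.52476619e+00, -2.33038025e-05,
        1.27540214e+00, -1.46007578e-01]), 'dq': array([-7.17785593e-04, -3.09434590e-03, -3.58898001e-03,  9.82891236e-05,
        4.67454391e-04,  1.30382502e-03]), 'joint_efforts': array([ 7.52666965e-04, -4.31470585e+01, -2.44352603e+01,  7.18239485e-02,
        5.38185902e-02, -1.32920518e-04]), 'position': array([5.24707288e+02, 6.43338185e-02, 2.26218510e+02]), 'tcp_rot': array([ 0.49968981,  0.49974808,  0.50032312, -0.50023866]), 'wrist_force': array([ 0.17137659, -0.58819185, -0.38576081]), 'wrist_torque': array([ 0.02872233, -0.01069727, -0.025937  ]), 'gripper_width': 0.9997364224033568}
```

View pics/scene0.png

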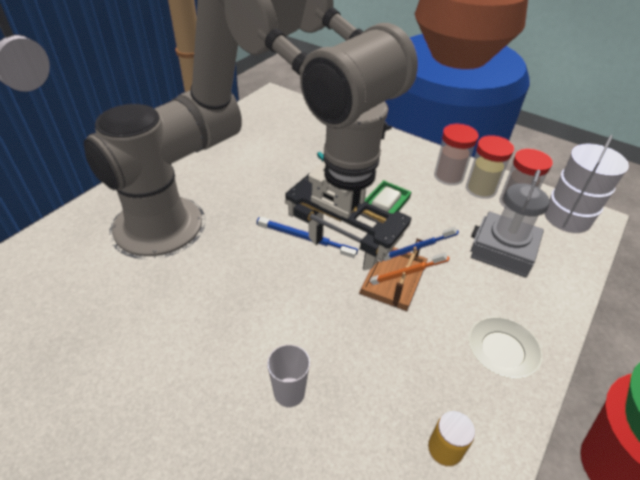

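View pics/side0.png

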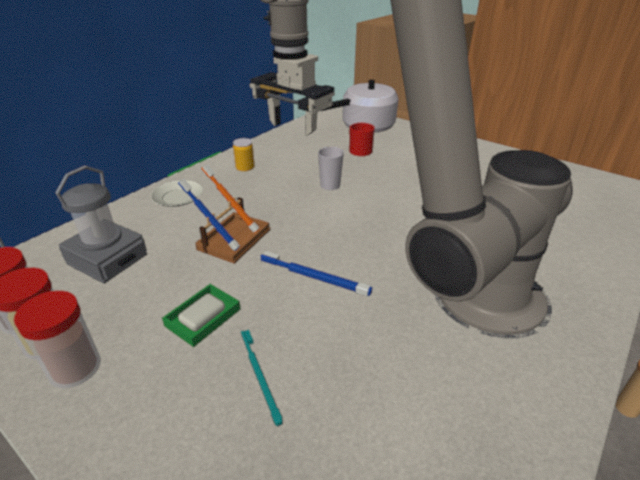

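Scene view: the orange brush runs from its foot at about (372,281) to its head at (448,260). The glass rim is at (289,358) and its base at about (290,398). Side view: orange foot at (256,229), head at (204,170), glass at (330,168). The small blue brush leans beside the orange one, and the larger blue one lies on the board.

```bash
cat > h.py <<'E'
import cv2,numpy as np
from scipy.spatial.transform import Rotation as R
def T_of(o):
    T=np.eye(4);q=np.array(o["tcp_rot"]);T[:3,:3]=R.from_quat(q,scalar_first=True).as_matrix();T[:3,3]=o["position"];return T
def pose(c,o=None): return np.array(c["cam_to_world"]) if "cam_to_world" in c else T_of(o)@np.array(c["hand_eye"])
def ray(c,T,p):
    d=T[:3,:3]@np.array([(p[0]-c["cx"])/c["fx"],(p[1]-c["cy"])/c["fy"],1]);return T[:3,3],d/np.linalg.norm(d)
def onz(c,T,p,z): a,d=ray(c,T,p);return a+d*(z-a[2])/d[2]
def tri(rays):
    A=np.zeros((3,3));b=np.zeros(3)
    for a,d in rays: P=np.eye(3)-np.outer(d,d);A+=P;b+=P@a
    x=np.linalg.solve(A,b);return x,[np.linalg.norm((np.eye(3)-np.outer(d,d))@(x-a)) for a,d in rays]
def mask(im,col,roi=None):
    h=cv2.cvtColor(im,cv2.COLOR_BGR2HSV)
    lo,hi={"orange":((5,140,90),(16,255,255)),"blue":((105,140,60),(125,255,255))}[col]
    m=cv2.inRange(h,lo,hi)
    if roi: k=np.zeros_like(m);x,y,w,g=roi;k[y:y+g,x:x+w]=255;m&=k
    n,l,s,_=cv2.connectedComponentsWithStats(m);i=1+np.argmax(s[1:,4]);return np.uint8(l==i)*255
def ends(m):
    p=np.argwhere(m>0)[:,::-1].astype(float);vx,vy,x,y=cv2.fitLine(p.astype(np.float32),cv2.DIST_HUBER,0,.01,.01).ravel()
    t=(p-[x,y])@[vx,vy];return [np.array([x,y])+k*np.array([vx,vy]) for k in (t.min(),t.max())]
def grab(im,roi):
    m=np.zeros(im.shape[:2],np.uint8);cv2.grabCut(im,m,roi,np.zeros((1,65)),np.zeros((1,65)),8,cv2.GC_INIT_WITH_RECT)
    m=np.uint8((m==1)|(m==3))*255;n,l,s,_=cv2.connectedComponentsWithStats(m);i=1+np.argmax(s[1:,4]);return np.uint8(l==i)*255
E
python3 - <<'E'
from h import *;import pickle
d=pickle.load(open("d0.pkl","rb"));S,D=d["scene"],d["side"]
a=mask(S["image"],"orange",(360,245,105,50));b=mask(D["image"],"orange",(195,160,70,75))
ea=sorted(ends(a),key=lambda p:p[0]);eb=sorted(ends(b),key=lambda p:-p[0])
print(ea,eb)
for p,q in zip(ea,eb): print("orange",tri([ray(S,pose(S),p),ray(D,pose(D),q)]))
for c,r in((S,(266,343,48,66)),(D,(314,144,34,50))):
    m=grab(c["image"],r);x,y,w,h=cv2.boundingRect(m);print("glass",x,y,w,h)
    T=pose(c);print("base",onz(c,T,(x+w/2,y+h),0))
    c["rim"]=(x+w/2,y+w/2*.72) if c is S else (x+w/2,y+w*.3)
    c["v"]=np.hstack([c["image"][y-15:y+h+15,x-15:x+w+15]])
print("rim",tri([ray(S,pose(S),S["rim"]),ray(D,pose(D),D["rim"])]))
E
```

```text
[array([364.19343458, 289.45768605]), array([432.05969378, 260.77512903])] [array([252.08618683, 236.8043793 ]), array([212.55600991, 175.3557092 ])]
orange (array([524.77062366, 144.16277392,  -8.40467096]), [np.float64(12.900207330237203), np.float64(12.900207330237127)])
orange (array([634.81245372, 165.03294892, 135.76690822]), [np.float64(0.24930138531609325), np.float64(0.24930138531588786)])
glass 269 346 40 61
base [ 5.49046866e+02 -1.85146017e+02  1.13686838e-13]
glass 318 147 26 44
base [ 508.94190127 -137.12586992    0.        ]
rim (array([ 527.46315128, -156.76901291,   98.83959666]), [np.float64(1.409021414260409), np.float64(1.4090214142605222)])
```

View pics/wrist0.png

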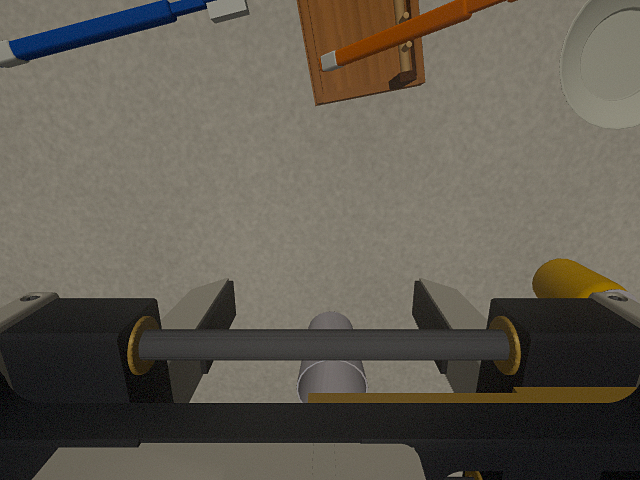

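Wrist view: the orange foot is at (330,62), with its handle running right and up. The glass is under the gripper at about (333,380). Next I'll take closer wrist views of the brush and of the glass from two places each.

```bash
python3 - <<'E'
from station import bot
import cv2,pickle
q=[.5,.5,.5,-.5];L=[]
for p in([500,-215,300],[560,-175,300],[540,90,300],[620,60,300]):
    bot.goto(p,q);bot.sleep(.3);o=bot.observe();c=bot.camera("wrist");L.append((o,c))
pickle.dump(L,open("d1.pkl","wb"));print(o["t"],o["wrist_force"])
t=cv2.resize(cv2.vconcat([cv2.hconcat([L[0][1]["image"],L[1][1]["image"]]),cv2.hconcat([L[2][1]["image"],L[3][1]["image"]])]),(800,600))
cv2.imwrite("pics/w1.png",t)
E
```

```text
4.2667 [ 0.86439116 -0.59912964  0.04536414]
```

View pics/w1.png

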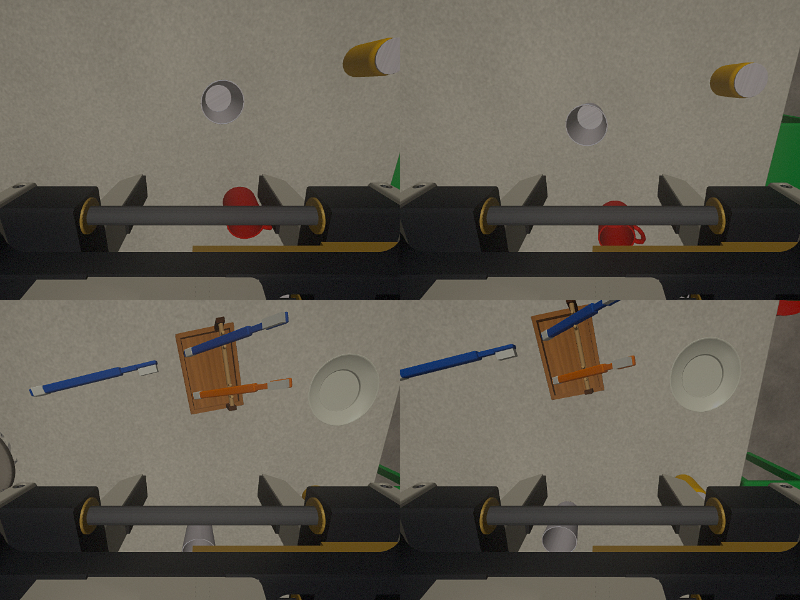

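Top row: the glass rim is round, at full-res about (356,163) and (299,198). Bottom row: the orange brush lies between the pins at about (385,625) to (465,610) in montage pixels. The rest is yawed about 10°, and the blue brush is on the +y side.

```bash
python3 - <<'E'
from h import *;import pickle
d=pickle.load(open("d0.pkl","rb"));L=pickle.load(open("d1.pkl","rb"))
# glass rim
rr=[];ce=[]
for (o,c),p in zip(L[:2],((356,163),(299,198))):
    m=grab(c["image"],(p[0]-45,p[1]-45,90,90));cn=max(cv2.findContours(m,0,2)[0],key=cv2.contourArea)
    e=cv2.fitEllipse(cv2.convexHull(cn));print(e);rr.append(ray(c,pose(c,o),e[0]));ce.append((c,pose(c,o),e))
x,r=tri(rr);print("rim",x,r,[onz(c,T,e[0],105)[:2] for c,T,e in ce])
# colours
im=cv2.cvtColor(L[2][1]["image"],cv2.COLOR_BGR2HSV)
for X,Y in((385,143),(350,148),(420,139),(345,110),(330,100)):print(X,Y,im[Y,X])
v=[(d["scene"],None,(360,245,105,50)),(d["side"],None,(195,160,70,75)),(L[2][1],L[2][0],(295,100,200,80)),(L[3][1],L[3][0],(230,70,180,80))]
tiles=[]
for c,o,(X,Y,w,h) in v:
    t=c["image"][Y:Y+h,X:X+w];hs=cv2.cvtColor(t,cv2.COLOR_BGR2HSV)
    t2=cv2.merge([hs[...,1]]*3);tiles.append(cv2.hconcat([cv2.resize(t,(400,150)),cv2.resize(t2,(400,150))]))
cv2.imwrite("pics/t.png",cv2.vconcat(tiles))
E
```

```text
((355.4759826660156, 163.2072296142578), (66.23516082763672, 70.59444427490234), 17.837923049926758)
((298.4480285644531, 198.98159790039062), (64.44161987304688, 69.04711151123047), 15.487064361572266)
rim [ 533.25343625 -163.56957964   99.68613044] [np.float64(0.36152601763093944), np.float64(0.3615260176309763)] [array([ 532.95796226, -163.42067321]), array([ 533.45643844, -162.24412738])]
385 143 [ 14 237 128]
350 148 [ 12 226 131]
420 139 [ 12 204 130]
345 110 [ 14 161 111]
330 100 [ 14 171 112]
```

View pics/t.png

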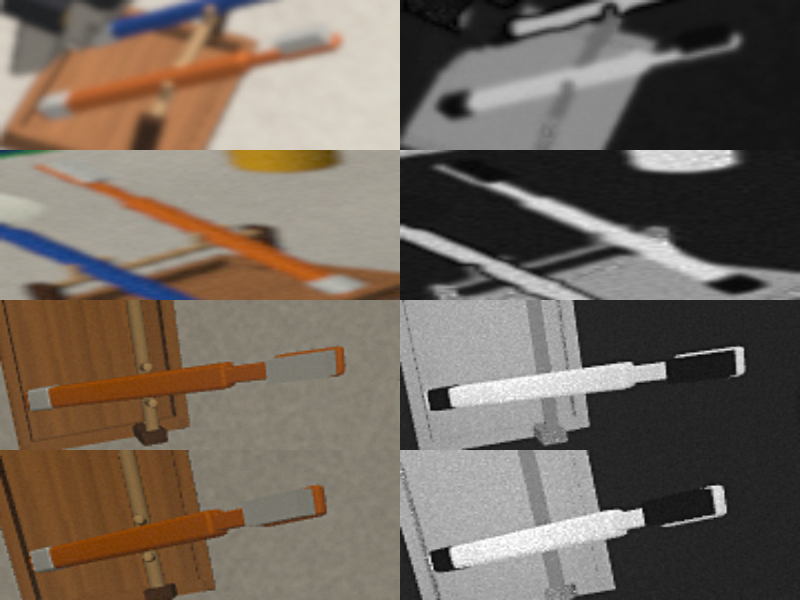

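The saturation images separate orange (above about 200) from wood (about 160). I'll mask the handle with that and triangulate its axis and ends.

```bash
python3 - <<'E'
from h import *;import pickle
d=pickle.load(open("d0.pkl","rb"));L=pickle.load(open("d1.pkl","rb"))
v=[(d["scene"],None,(360,245,105,50),4,0),(d["side"],None,(195,175,70,60),4,1),(L[2][1],L[2][0],(295,100,200,80),9,0),(L[3][1],L[3][0],(230,70,180,80),9,0)]
N=[];b=[];F=[];H=[]
for c,o,(X,Y,w,h),k,flip in v:
    hs=cv2.cvtColor(c["image"],cv2.COLOR_BGR2HSV);m=cv2.inRange(hs,(4,190,90),(18,255,255));z=np.zeros_like(m);z[Y:Y+h,X:X+w]=m[Y:Y+h,X:X+w]
    z=cv2.morphologyEx(z,cv2.MORPH_OPEN,np.ones((k,k)));n,l,s,_=cv2.connectedComponentsWithStats(z);z=np.uint8(l==1+np.argmax(s[1:,4]))
    e=sorted(ends(z),key=lambda p:p[0]);e=e[::-1] if flip else e
    T=pose(c,o);f,g=ray(c,T,e[0]),ray(c,T,e[1]);n=np.cross(f[1],g[1]);n/=np.linalg.norm(n);N.append(n);b.append(n@f[0]);F.append(f);H.append(g);print(np.round(e,1).tolist(),z.sum())
N=np.array(N);b=np.array(b)
u=np.linalg.svd(N)[2][2];u*=np.sign(u[2]);print("axis",u,"elev",np.degrees(np.arcsin(u[2])),"yaw",np.degrees(np.arctan2(u[1],u[0])))
p=np.linalg.lstsq(N,b,rcond=None)[0];print("plane res",N@p-b)
for nm,Q in(("foot",F),("hend",H)):
    x,r=tri(Q);print(nm,x,np.round(r,1));xw,rw=tri(Q[2:]);print("  wrist",xw,np.round(rw,1)); xs,rs=tri(Q[:2]);print("  fixed",xs,np.round(rs,1))
E
```

```text
Traceback (most recent call last):
ValueError: attempt to get argmax of an empty sequence
```

```bash
cat > meas.py <<'E'
from h import *;import pickle
d=pickle.load(open("d0.pkl","rb"));L=pickle.load(open("d1.pkl","rb"))
v=[(d["scene"],None,(360,245,105,50),3,0,185),(d["side"],None,(195,175,70,60),3,1,185),(L[2][1],L[2][0],(295,100,200,80),8,0,190),(L[3][1],L[3][0],(230,70,180,80),8,0,190)]
N=[];b=[];F=[];H=[]
for c,o,(X,Y,w,h),k,flip,st in v:
    hs=cv2.cvtColor(cv2.GaussianBlur(c["image"],(3,3),0),cv2.COLOR_BGR2HSV);m=cv2.inRange(hs,(4,st,80),(18,255,255));z=np.zeros_like(m);z[Y:Y+h,X:X+w]=m[Y:Y+h,X:X+w]
    z=cv2.morphologyEx(z,cv2.MORPH_OPEN,cv2.getStructuringElement(2,(k,k)));n,l,s,_=cv2.connectedComponentsWithStats(z);z=np.uint8(l==1+np.argmax(s[1:,4]))
    e=sorted(ends(z),key=lambda p:p[0]);e=e[::-1] if flip else e
    T=pose(c,o);f,g=ray(c,T,e[0]),ray(c,T,e[1]);n=np.cross(f[1],g[1]);n/=np.linalg.norm(n);N.append(n);b.append(n@f[0]);F.append(f);H.append(g);print(np.round(e,1).tolist(),z.sum())
N=np.array(N);b=np.array(b)
u=np.linalg.svd(N)[2][2];u*=np.sign(u[2]);print("axis",u,"elev",np.degrees(np.arcsin(u[2])),"yaw",np.degrees(np.arctan2(u[1],u[0])))
p=np.linalg.lstsq(N,b,rcond=None)[0];print("plane res",N@p-b)
for nm,Q in(("foot",F),("hend",H)):
    x,r=tri(Q);print(nm,x,np.round(r,1));xw,rw=tri(Q[2:]);print("  wrist",xw,np.round(rw,1)); xs,rs=tri(Q[:2]);print("  fixed",xs,np.round(rs,1))
E
python3 meas.py
```

```text
[[380.0, 278.2], [400.0, 272.0]] 75
[[249.5, 222.7], [217.8, 184.2]] 228
[[321.5, 151.7], [415.1, 138.8]] 1116
[[253.9, 126.8], [339.0, 105.0]] 1100
axis [0.68595701 0.12490681 0.71684117] elev 45.79429396574466 yaw 10.319993609202983
plane res [ 0.54149814  0.57765438  0.0844479  -0.82423771]
foot [539.3176003  148.4654338   33.24871526] [2.6 2.2 1.9 2.7]
  wrist [538.15707727 147.07878722  38.91676687] [0.1 0.1]
  fixed [541.0276132  150.21672287  32.31573603] [0.4 0.4]
hend [619.72373829 156.02889105 107.65314975] [40.3  9.7 13.4 18. ]
  wrist [634.28453955 164.90549957  99.41114875] [2. 2.]
  fixed [604.71855141 148.58007727 107.81220559] [24.5 24.5]
```

```bash
cat >> meas.py <<'E'
print("--- along the axis")
for nm,Q in(("cap",F),("hend",H)):
    for a,dd in Q:
        w=np.cross(u,dd);t=np.linalg.det([a-p,dd,w])/(w@w);x=p+u*t;print(nm,x,(x-p)@u)
print("z12:",p+u*(12-p[2])/u[2])
E
python3 meas.py|sed -n '/---/,$p'
```

```text
--- along the axis
cap [542.50590216 148.62144052  33.67802383] -275.4582653402058
cap [541.0343283  148.35347972  32.14019462] -277.6035511744621
cap [538.00759889 147.80233862  28.97719136] -282.01596967332137
cap [535.65185259 147.37337771  26.5153812 ] -285.45021738838506
hend [580.40261177 155.52210171  73.28097471] -220.21178633445186
hend [621.75678953 163.05233778 116.49706093] -159.9249504435191
hend [627.43997447 164.08719632 122.43612255] -151.63990511245987
hend [633.63949603 165.21607527 128.91476807] -142.60213530535145
z12: [521.76184758 144.84412862  12.        ]
```

The axis planes from four views agree to within 0.9 mm: elevation 45.8°, yaw 10.3°. The handle end from the side view matches s=145 mm. Next I'll check IK for the whole plan.

```bash
cat > plan.py <<'E'
from h import *
U=np.array([.686,.125,.717]);U/=np.linalg.norm(U);FOOT=np.array([521.8,144.8,12.]);S=128;G=np.array([533.2,-163.2,0])
def Rm(psi,th,sg=1):
    h=np.array([np.cos(psi),np.sin(psi),0]);x=np.sin(th)*h-[0,0,np.cos(th)];y=sg*np.array([-h[1],h[0],0]);return np.c_[x,y,np.cross(x,y)]
def quat(M): return R.from_matrix(M).as_quat(scalar_first=True)
PSI=np.arctan2(U[1],U[0]);TH=np.radians(14);LEAN=np.radians(15);ELEV=np.arcsin(U[2])
TH2=TH+(np.pi/2-ELEV)-LEAN
def grasp(sg): M=Rm(PSI,TH,sg);return FOOT+S*U+19*M[:,0],quat(M)
def place(psi,sg,z,off=13):
    M=Rm(psi,TH2,sg);h=np.array([np.cos(psi),np.sin(psi),0]);u=np.sin(LEAN)*h+[0,0,np.cos(LEAN)]
    return G-off*h+[0,0,z]+S*u+19*M[:,0],quat(M)
E
python3 - <<'E'
from plan import *;from station import bot
for sg in(1,-1):
    p,q=grasp(sg);print(sg,p)
    for dz in(0,60,130): print(" g",dz,np.round(bot.solve_ik(p+[0,0,dz],q),2) if bot.solve_ik(p+[0,0,dz],q) is not None else None)
    for a in(-35,-17,0,10):
        r=[bot.solve_ik(*place(np.radians(a),sg,z)) for z in(5,150)]
        print(" p",a,[None if k is None else np.round(k,2) for k in r])
E
```

```text
1 [614.11644998 161.62151056  85.32615923]
 g 0 [ 0.13  0.56  1.62  0.02  0.71 -1.63]
 g 60 [ 0.13  0.49  1.56  0.02  0.85 -1.63]
 g 130 [ 0.13  0.42  1.46  0.01  1.01 -1.63]
 p -35 [None, array([-0.35,  0.15,  1.95, -0.54,  0.35, -0.86])]
 p -17 [None, array([-0.5 ,  0.12,  1.98,  0.46,  0.32, -2.16])]
 p 0 [array([-0.64,  0.41,  2.13,  1.68,  0.42,  2.52]), array([-0.64,  0.15,  1.96,  0.86,  0.57, -2.84])]
 p 10 [array([-0.7 ,  0.43,  2.09,  1.45,  0.56,  2.57]), array([-0.7 ,  0.18,  1.92,  0.9 ,  0.73, -3.04])]
-1 [614.11644998 161.62151056  85.32615923]
 g 0 [0.13 0.56 1.62 0.02 0.71 1.51]
 g 60 [0.13 0.49 1.56 0.02 0.85 1.51]
 g 130 [0.13 0.42 1.46 0.01 1.01 1.52]
 p -35 [None, array([-0.35,  0.15,  1.95, -0.54,  0.35,  2.28])]
 p -17 [None, array([-0.5 ,  0.12,  1.98,  0.46,  0.32,  0.98])]
 p 0 [array([-0.64,  0.41,  2.13,  1.68,  0.42, -0.62]), array([-0.64,  0.15,  1.96,  0.86,  0.57,  0.3 ])]
 p 10 [array([-0.7 ,  0.43,  2.09,  1.45,  0.56, -0.57]), array([-0.7 ,  0.18,  1.92,  0.9 ,  0.73,  0.1 ])]
```

```bash
python3 - <<'E'
from plan import *;from station import bot
for a in(20,30,45,60,80):
    r=[bot.solve_ik(*place(np.radians(a),-1,z)) for z in(5,150)]
    print(a,[None if k is None else np.round(k,2) for k in r])
p,q=grasp(-1);print(bot.observe()["position"],bot.observe()["joints"].round(2))
E
```

```text
20 [array([-0.74,  0.46,  2.03,  1.27,  0.69, -0.56]), array([-0.74,  0.22,  1.86,  0.9 ,  0.89, -0.05])]
30 [array([-0.77,  0.49,  1.96,  1.12,  0.82, -0.58]), array([-0.77,  0.27,  1.8 ,  0.87,  1.04, -0.17])]
45 [array([-0.78,  0.55,  1.83,  0.94,  1.01, -0.62]), array([-0.78,  0.35,  1.68,  0.81,  1.25, -0.32])]
60 [array([-0.77,  0.61,  1.69,  0.79,  1.2 , -0.69]), array([-0.77,  0.43,  1.55,  0.73,  1.44, -0.45])]
80 [array([-0.73,  0.7 ,  1.51,  0.63,  1.43, -0.81]), array([-0.73,  0.54,  1.36,  0.63,  1.68, -0.63])]
[619.5537731   60.44307684 300.67676241] [-0.03  0.49  1.09  0.    1.56 -0.03]
```

```bash
python3 - <<'E'
from plan import *;from station import bot
p,q=grasp(-1);bot.goto(p+[0,0,130],q);bot.move_gripper(.5);bot.move_straight(p+[0,0,45],v=120);bot.sleep(.2)
o=bot.observe();c=bot.camera("wrist");print(o["t"],o["position"],o["wrist_force"]);cv2.imwrite("pics/g1.png",c["image"])
T=np.linalg.inv(pose(c,o))
for s in(0,128,145,200):
    x=T[:3,:3]@(FOOT+s*U)+T[:3,3];print(s,x[0]/x[2]*c["fx"]+c["cx"],x[1]/x[2]*c["fy"]+c["cy"])
E
```

```text
7.6417 [614.57406899 161.70652697 131.28321121] [-1.06054113 -0.90926582 -0.1002002 ]
0 323.087074461255 371.5810415361469
128 322.9669810293655 294.8303075296273
145 322.94189061061047 278.79522529670004
200 322.831200649489 208.05417285479209
```

View pics/g1.png

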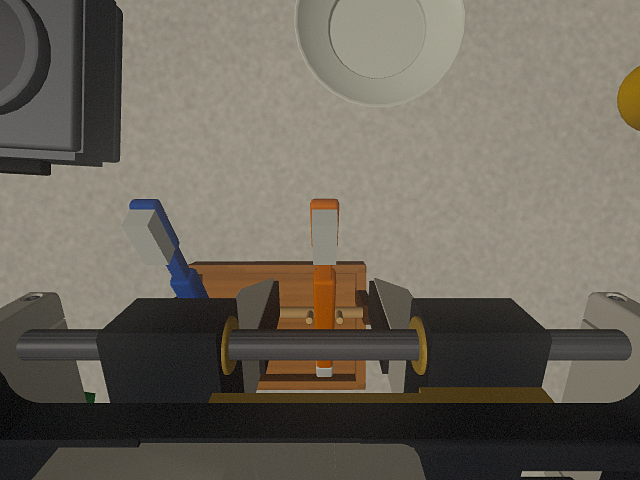

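The brush is at column 324, with its foot at row 376, handle end at about 278 and head tip at 200. The predictions were 372, 279 and 208. The jaws are centred on it, so I'll grasp.

```bash
python3 - <<'E'
from plan import *;from station import bot
p,q=grasp(-1)
print(bot.move_straight(p,v=60,threshold=12));bot.move_gripper(0);bot.sleep(.2);o=bot.observe();print(o["gripper_width"]*92,o["position"],o["wrist_force"])
bot.move_straight(p+[0,0,160],v=120)
# intermediate then hover over the glass
bot.goto(*place(np.radians(45),-1,160));bot.sleep(.4)
o=bot.observe();print(o["t"],o["gripper_width"]*92,o["position"],place(np.radians(45),-1,160)[0])
ims=[]
for n,(x,y) in(("scene",(180,150)),("side",(230,20))):
    c=bot.camera(n);np.save(f"{n}2.npy",c["image"]);ims.append(cv2.resize(c["image"][y:y+260,x:x+190],(400,547)))
    T=np.linalg.inv(pose(c));h=np.array([.7071,.7071,0]);f=G-13*h+[0,0,160];u=np.sin(LEAN)*h+[0,0,np.cos(LEAN)]
    for s in(0,200,):
        k=T[:3,:3]@(f+s*u)+T[:3,3];print(n,s,k[:2]/k[2]*c["fx"]+[c["cx"],c["cy"]], (k[:2]/k[2]*c["fx"]+[c["cx"]-x,c["cy"]-y])*2.105)
cv2.imwrite("pics/h2.png",cv2.hconcat(ims))
E
```

```text
False
12.938593870060203 [614.17940483 161.63217473  85.38240423] [-0.47439205  0.09086555  1.21969292]
12.9 12.558492522590113 [ 556.73634989 -139.45501316  269.81969277] [ 556.63045287 -139.76954713  269.788507  ]
scene 0 [279.88073649 346.04607455] [210.24895032 412.67698693]
scene 200 [314.96644773 260.18049273] [284.10437246 231.92993719]
side 0 [335.38318445 132.2734597 ] [221.83160326 236.33563267]
side 200 [316.11747658  57.83936196] [181.27728821  79.65185692]
```

View pics/h2.png

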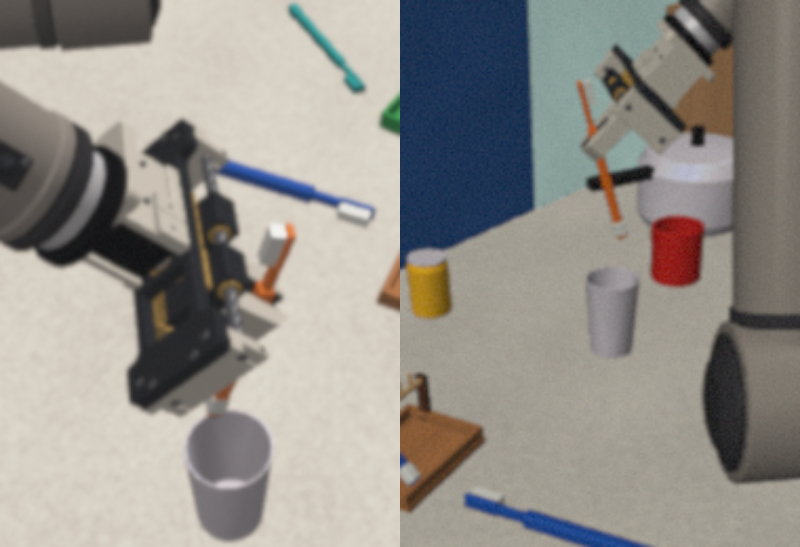

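In the scene tile the brush foot is at about (216,412), predicted (210,413). In the side tile it is at (222,237), predicted (222,236). The glass hasn't moved, so I'll lower the brush until it touches the floor of the glass.

```bash
python3 - <<'E'
from plan import *;from station import bot
a=np.radians(45)
print(bot.move_straight(place(a,-1,20)[0],v=100,threshold=6));o=bot.observe();print(o["t"],o["wrist_force"])
P0=place(a,-1,0)[0];
if o["position"][2]-P0[2]<22:
    print(bot.move_straight(place(a,-1,3)[0],v=20,threshold=2));o=bot.observe();print("foot z",o["position"][2]-P0[2],o["wrist_force"])
ims=[]
for n,(x,y) in(("scene",(180,200)),("side",(230,60))):
    c=bot.camera(n);ims.append(cv2.resize(c["image"][y:y+230,x:x+170],(400,541)))
cv2.imwrite("pics/h3.png",cv2.hconcat(ims))
E
```

```text
False
14.55 [-0.27251352  0.52894464 -0.03073733]
True
foot z 4.644782885690049 [-0.30606143  0.32320607  4.174251  ]
```

View pics/h3.png

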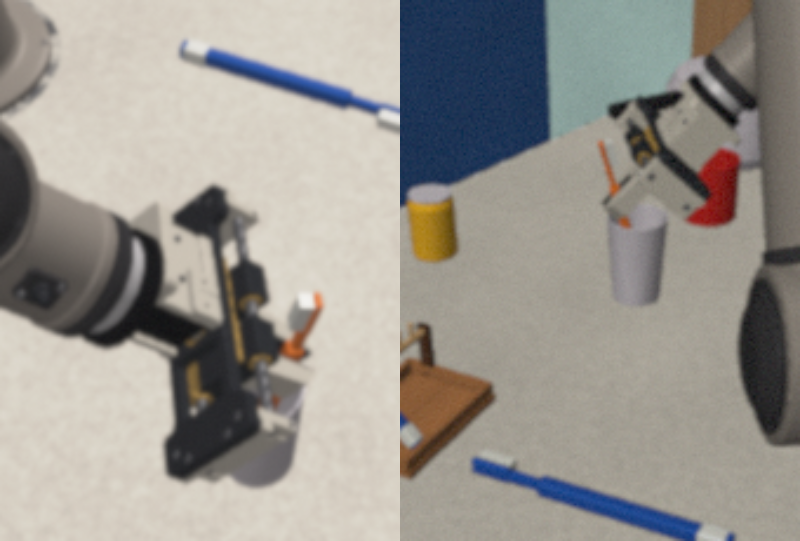

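The foot touched the glass floor (estimated foot z 4.6 mm, 4 N up), and the side view shows the brush inside the glass and the glass upright. I'll release and back off along the tool axis.

```bash
python3 - <<'E'
from plan import *;from station import bot
o=bot.observe();p=np.array(o["position"]);M=T_of(o)[:3,:3]
bot.move_straight(p+[0,0,1.5],v=20);bot.move_gripper(.4);bot.sleep(.3)
bot.move_straight(p-90*M[:,0]+[0,0,1.5],v=100);o=bot.observe();bot.move_straight(np.array(o["position"])+[-60,-20,90],v=150);bot.sleep(.8)
o=bot.observe();print(o["t"],o["wrist_force"],o["gripper_width"])
ims=[]
for n,(x,y) in(("scene",(220,200)),("side",(150,60))):
    c=bot.camera(n);ims.append(cv2.resize(c["image"][y:y+230,x:x+230],(400,400)))
cv2.imwrite("pics/h4.png",cv2.hconcat(ims))
E
```

```text
19.275 [-0.28395487 -0.35112    -0.28023198] 0.40060671504262424
```

View pics/h4.png

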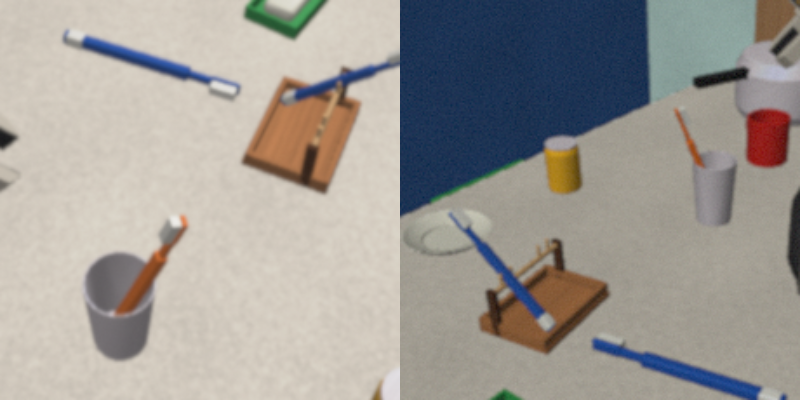

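The brush leans on the rim inside the glass with its head up and its foot at the bottom. The glass is upright, the blue brush is still on the bar, and the gripper is clear of everything. I'll hand it in.

```bash
python3 -c "
from station import bot
print(bot.finish_job(),bot.observe()['t'])"
```

```text
the job is handed in; nothing more can be done
the job is handed in; nothing more can be done
```

The orange toothbrush now stands bristle end up in the steel glass, released and leaning on the rim, and I handed the job in at about 19 s of the 51 s allowed. No verdict was reported.

- **What I did:** I located the brush from the scene, side and wrist views and the glass from two wrist views. I pinched the brush about 128 mm up its handle, lifted it off the box, and lowered it until its foot touched the glass floor (about 4 N). Then I let go and backed away.
- **Last checks:** The last pictures show the glass upright on the board, the blue toothbrush still leaning on its bar, and the gripper clear of everything. The force on the wrist was near zero. I judged these by eye and did not measure the final tilt of the brush or how far the glass or the blue toothbrush had moved.
- **Disagreements:**
  - Early on, the scene-view colour mask gave a broken handle end, so I left it out.
  - The foot's position along the handle differed by about 10 mm between the wrist and fixed cameras. I set it from the stated 12 mm foot height instead. The close view before the grasp agreed with that to a few pixels.
  - The triangulated rim height came out at 99.7 mm, against the stated 105 mm.

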